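# Release and fold back the roll cover of a label printer

### The job

The label printer's roll is to be changed: with a fingertip, press down the release tab on the printer's left side until the roll cover springs up, then push the cover back until it is fully open and stays there by itself. Do not lift, tip or shift the printer, do not press its feed key, and leave the things standing round it where they are.

Things in the scene. Friction and masses are not known exactly. Their poses are not given: they have to be found in the camera images.
- label_printer: Beige desk label printer standing loose on the table, 206 mm deep (x) by 155 wide (y), about 1.4 kg. Origin at the centre of its underside; own +x to its rear, +y to its left, z up. Front half: keypad sloping from 36 mm high at x -104 to 81 mm at x +3. Rear half: roll well under the roll cover. The printed label sticking up before the cover near y = 0 has no substance.
- release_tab (a joint): Hinge of the release tab, rad: 0 at rest, 0.28 fully down. A beige L-shaped sprung lever on the printer's left wall, pivot along x at x 40, y +82, z 66 mm. Its ribbed thumb pad sticks out sideways; its upright arm hooks over the cover's rim. Pressing the pad takes 3 to 6 N and swings the arm's top out to y +93 mm; the cover is freed at about 0.13 rad. Springs back by itself.
- tab_pad (a point): Where a fingertip presses, on top of the tab's thumb pad: x 40, y +109, z 74.5 mm in the printer's frame at rest. The pad is 28 mm long (x) and reaches from the arm at y +84 to y +120 mm. The point goes down 3.5 mm until the cover is freed and 7.5 mm to the stop.
- label_printer_cover (a joint): Hinge of the roll cover, rad: 0 to 0.02 latched shut, about 0.41 once sprung up, 1.745 (leaning slightly back) fully open at its stop. The hinge is stiff, about 0.12 N m: the cover stays where it is left, and 2 to 3 N at its front edge move it.
- cover_hinge (a point): Middle of the cover's hinge line, fixed to the printer at x 97, z 87 mm in its frame; the line runs along the printer's y. The cover is a flat plate 6 mm thick, 86 mm from hinge to front edge, 153 mm wide, its top 92.5 mm high when shut, with a lip 30 mm wide and 5 mm long at the middle of its front edge; it opens up and to the rear.
- cover_edge (a point): Point on the underside of the cover's front edge, 45 mm left (+y) of the cover's middle; moves with the cover. When shut at x 11, y +45, z 86.5 mm in the printer's frame.
- label_printer_feed (a joint): Feed key, the long key at the right edge of the keypad (x -95 to -45, y -68 to -57 mm in the printer's frame): travel in m, 0 up, 0.003 pressed. Not to be pressed.
- label_roll_1: Bystander: white roll of labels lying flat, 64 mm across, 30 mm high; origin at the centre of its underside.
- label_roll_2: Bystander: smaller yellow roll of labels lying flat, 52 mm across, 30 mm high; origin at the centre of its underside.
- deli_cup: Bystander: lidded white cup, 74 mm across, 68 mm high; origin at the centre of its underside.
- probe_thermometer: Bystander: pocket probe thermometer lying down, 166 x 44 x 13 mm; origin at the centre of its underside.
- pen_1: Bystander: pen lying down, 135 mm long along its own y, 17 mm wide, 16 mm high; origin at the centre of its underside.
- spice_jar_1: Bystander: upright spice jar, 40 mm across, 105 mm high; origin at the centre of its underside.

How it is judged:
By the outcome, as a careful person would: the job done as asked, in the order asked, and still so for the second after the job is handed in, with the robot touching nothing.
It also fails if it takes over 42 s, if anything falls off the work surface, if the arm or the gripper's body presses on something with over 40 N, if the wrist force passes 120 N, or if a joint passes its speed limit or range.

### The arm

A 6-joint arm with a two-finger parallel gripper is mounted at the origin on a cart in front of the work surface, level with it; the furniture and walls round the work are solid. World frame = base frame: x ahead of the robot, y to its left, z up, the work surface at z = 0. Lengths are in m, angles in rad, forces in N, time in s.
With the tool pointing down it reaches from about 0.275 to 0.875 m from the base axis. Payload 12.5 kg.
Tool frame: the origin (TCP) lies on the centre line of the jaws, within the pads' length; the fingertips stand tip_reach ahead of it and the grasp point (between the pads) lies 8 mm behind it (tip_reach is the distance from the TCP to the fingertips, in m); z points along the fingers, y is the direction in which the jaws open and shut (so a half turn about z gives the same grasp; the last joint's range is limited). The gripper opens to 85 mm and grips with 20 to 120 N. Pads are 22 mm wide; open, the fingers measure 114 mm over their backs; the gripper's body (76 mm by 85 mm) begins 54 mm behind the grasp point. The pads swing forward as they close: fully open they stand 13 mm farther back than shut.
Start: joints at [1.259, 0.351, 1.652, -0, 1.139, -0.085], TCP at [0.124, 0.536, 0.242] pointing down, gripper open.
Joint ranges: [-2.75, 2.75], [-0.79, 2.1], [0.01, 2.65], [-1.57, 4.71], [0.07, 3.14], [-2.87, 2.87]. Speed limits (rad/s): [2.22, 2.22, 2.79, 3.14, 3.14, 3.14].

### API

Orientations are given as [roll, pitch, yaw] about the fixed x, y, z axes, in that order (R = Rz(yaw) Ry(pitch) Rx(roll)).
In Python, from rig import * gives the robot as it stands. The module is installed in compiled form; this text tells all that it offers.
- The arm moves only by the tool send_rows, never from a script. Its argument "targets" is one flat list of numbers, 7 for each row, row after row: the shift along the tool's x, y, z in cm, then the turn, a rotation vector about the tool's x, y, z in rad, then the closure, from 0 (fully open) to 1 (shut). A call has 1 to 12 rows; each row is the pose to reach, as a shift and turn from the pose commanded when the call began, along the tool's axes at that moment; what a row does not reach only later rows make up. A row lasts 1/8 s, in which the tool goes at most 62.5 mm and 10.7 degrees, less where a joint would pass 70% of its speed; a pose out of reach is approached as far as the arm can. A call with a gripper value outside its range is refused whole. The fingers move at their own pace and stop on an object; the grip force is fixed at half the most. Time passes only in rows, so rows that repeat a pose let the fingers close. It gives the time, the measured TCP pose, the force and the opening at its end, in the units of the state.
- get_state(): the state, without advancing time (a new reading comes with each control period).
- capture(name): name is "side" or "top"; returns a dict with "color" (480x640x3 uint8, blue, green, red), "intrinsics" (3x3 intrinsics, pixels), "k1" (the pictures are not rectified: a ray, as slopes to the right and down, at radius r is drawn at 1 + k1 r^2 times it, then the intrinsics apply), "R" (3x3) and "t" (3): a world point X has camera coordinates R X + t. Camera axes: x right, y down, z forward; pixel columns grow to the right and rows downward; lengths in m; the calibration is good to about 2 mm. A picture is of the moment at which its call begins. There is no depth.
- finish_job(): hands the job in, once; it reports no verdict.
Trained networks look in a picture, given as the dict that the camera call returned (one of the last four; its "shot" number tells which), for a name from the list of things; names that differ only in an ending like _2 or _b are one class to them, and where a whole thing is asked for, a point or a joint stands for the part that bears it (a point fixed in the world has none). Each returns a list of dicts, best first, with "conf" (0 to 1); they miss things now and then, are a little off and sometimes report something else, mostly with a low value. They report only what shows in the picture. A call takes as long as a camera call.
- find_in(target, picture): "position" ([column, row] as shares, 0 to 1, of the picture: columns of its width, rows of its height, amid what is visible of it).
- cut_out(target, picture): "pixels" (480x640 bool, what is visible of it) and "position" ([column, row] as shares, 0 to 1, of the picture: columns of its width, rows of its height, amid what is visible of it).
- mark_of(target, picture): "position" ([column, row] as shares, 0 to 1, of the picture: columns of its width, rows of its height: a listed point, or the origin of a listed thing).
The state is a dict: "clock": time; "joint_pos": joint angles; "joint_velocities": joint speeds; "effort": joint torques, N m; "ee_pos": TCP position; "eef_rot": TCP orientation; "wrist_force": force on the tool from outside, world axes, zero at the start; "moment": the same for the moment, N m; "grip_width": opening from 0.0 (shut) to 1.0 (fully open).
Only numpy, scipy, OpenCV 4.12 (cv2) and the standard library are available. Lean on these libraries where they do the work, as an engineer would, in place of code of your own. Each camera call takes 0.05 s, during which the arm holds its last target.

## Working session

There is one attempt and no reset: what is moved stays moved. The work goes in short steps, Python scripts to look and compute and a tool call to move; the robot and the scene stay as the last step left them, time stands still between calls to the robot, and variables do not carry over. Pictures are saved under pics/ and viewed, and the job is handed in when it is done.

Besides the shell and the picture viewer there is one more tool, called after ">>>" as name(argument=value, ...) on one line, values as JSON. send_rows: Moves the arm, as the interface text tells. Its arguments: {"type":"object","properties":{"targets":{"type":"array"}},"required":["targets"]}

```bash
mkdir -p pics; python3 - <<'E'
from rig import *
import cv2,json
print(get_state())
for n in ("side","top"):
    p=capture(n); cv2.imwrite(f"pics/{n}0.png",p["color"])
    print(n,p["intrinsics"],p["k1"],p["R"],p["t"])
    for t in ["label_printer","tab_pad","cover_hinge","cover_edge"]:
        print(t,[(m["position"],m["conf"]) for m in mark_of(t,p)][:3])
    for t in ["label_roll_1","deli_cup","probe_thermometer","pen_1","spice_jar_1"]:
        print(t,[(m["position"],m["conf"]) for m in mark_of(t,p)][:3])
E
```

```text
{'clock': 0.0, 'joint_pos': array([ 1.25939477e+00,  3.51249820e-01,  1.65244186e+00,  1.69199275e-06,
        1.13907657e+00, -8.45747761e-02]), 'joint_velocities': array([ 0.00143479, -0.00053044,  0.00040367,  0.00013945, -0.00031511,
        0.00058791]), 'effort': array([ 4.78148722e-04, -5.06087601e+01, -2.91415465e+01, -8.70128724e-05,
        4.45302314e-03,  2.64038630e-05]), 'ee_pos': array([0.1235503 , 0.53561441, 0.24174421]), 'eef_rot': array([-3.14042139e+00, -1.00837938e-04,  2.91476510e+00]), 'wrist_force': array([-0.27813676, -0.60039224, -0.64259323]), 'moment': array([-0.00458153,  0.01900511, -0.00057923]), 'grip_width': 0.9983507334971133}
side [[578.23705938   0.         311.73600065]
 [  0.         578.23705938 246.74807932]
 [  0.           0.           1.        ]] -0.15260911976429667 [[ 0.99993504  0.00844703  0.00765213]
 [ 0.01109723 -0.56839535 -0.82268073]
 [-0.00259978  0.82271221 -0.56845217]] [-0.55876171  0.06618826  1.44875263]
label_printer [([0.4484, 0.569], 0.75), ([0.4722, 0.7538], 0.16)]
tab_pad [([0.4581, 0.4617], 0.51)]
cover_hinge [([0.5034
[... 251 characters left out ...]
5], 0.89)]
spice_jar_1 [([0.4822, 0.689], 0.64)]
top [[506.37056317   0.         316.84278017]
 [  0.         506.37056317 239.11354929]
 [  0.           0.           1.        ]] 0.024646493922276316 [[ 0.01753586 -0.99963449 -0.02057636]
 [-0.99000177 -0.01447876 -0.14030986]
 [ 0.13996065  0.02283109 -0.98989381]] [0.01532796 0.55441775 0.97512609]
label_printer [([0.5022, 0.5635], 0.97)]
tab_pad [([0.4067, 0.5327], 0.85)]
cover_hinge [([0.4856, 0.4535], 0.87)]
cover_edge [([0.4578, 0.5531], 0.83)]
label_roll_1 [([0.6502, 0.5881], 0.74), ([0.3378, 0.5758], 0.72)]
deli_cup [([0.6355, 0.4392], 0.81)]
probe_thermometer [([0.3934, 0.615], 0.62)]
pen_1 []
spice_jar_1 [([0.6609, 0.4994], 0.75)]
```

View pics/side0.png

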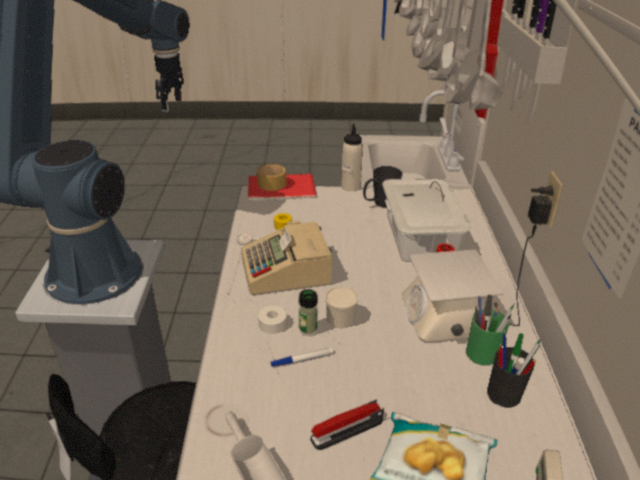

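View pics/top0.png

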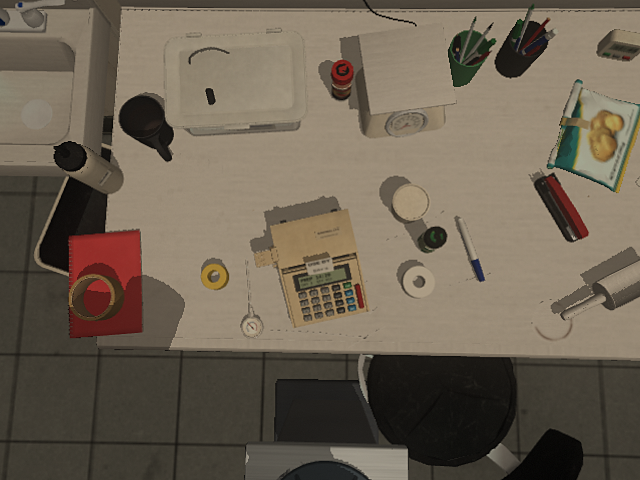

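The top view shows the printer around (318,265), with its tab at about (262,257) on the left. The yellow roll (214,276) and the thermometer (250,290–325) stand near that side. Next I fit the printer's pose.

```bash
cat > h.py <<'E'
from rig import *
import cv2,numpy as np
from scipy.optimize import least_squares
P={"label_printer":(0,0,0),"tab_pad":(.040,.109,.0745),"cover_hinge":(.097,0,.087),"cover_edge":(.011,.045,.0865)}
def proj(X,p):
    c=np.asarray(X)@p["R"].T+p["t"]; s=c[...,:2]/c[...,2:]
    s=s*(1+p["k1"]*(s**2).sum(-1,keepdims=True)); K=p["intrinsics"]
    return s*[K[0,0],K[1,1]]+K[:2,2]
def ray(uv,p):
    K=p["intrinsics"]; d=(np.asarray(uv)-K[:2,2])/[K[0,0],K[1,1]]; s=d.copy()
    for _ in range(20): s=d/(1+p["k1"]*(s@s))
    return -p["R"].T@p["t"], p["R"].T@np.append(s,1)
def onz(uv,p,z):
    o,d=ray(uv,p); return o+d*(z-o[2])/d[2]
def W(v,X):
    c,s=np.cos(v[2]),np.sin(v[2]); X=np.atleast_2d(X)
    return np.c_[v[0]+c*X[:,0]-s*X[:,1], v[1]+s*X[:,0]+c*X[:,1], X[:,2]]
E
python3 - <<'E'
from h import *
obs=[]
pics={}
for n in ("top","side"):
    p=pics[n]=capture(n)
    for t in P:
        r=mark_of(t,p)
        if r: obs.append((n,t,np.array(r[0]["position"])*[640,480],r[0]["conf"]))
    r=cut_out("label_printer",p)
    if r:
        m=r[0]["pixels"]; np.save(f"m_{n}.npy",m); print(n,m.sum(),r[0]["conf"])
def f(v): return np.concatenate([(proj(W(v,P[t]),pics[n])[0]-uv)*(1 if n=="top" else .7) for n,t,uv,c in obs])
s=least_squares(f,[.45,0,-.2],loss="soft_l1"); v=s.x; print("pose",v)
for n,t,uv,c in obs: print(n,t,uv.round(1),proj(W(v,P[t]),pics[n])[0].round(1))
for n in pics:
    im=pics[n]["color"].copy()
    for box in [[(-.103,-.0775,0),(-.103,.0775,0),(.103,.0775,0),(.103,-.0775,0)],[(-.103,-.0775,.036),(-.103,.0775,.036),(.003,.0775,.081),(.003,-.0775,.081)],[(.011,-.0765,.0925),(.011,.0765,.0925),(.097,.0765,.0925),(.097,-.0765,.0925)],[(.026,.084,.0745),(.026,.12,.0745),(.054,.12,.0745),(.054,.084,.0745)]]:
        cv2.polylines(im,[np.round(proj(W(v,box),pics[n])*8).astype(int)],True,(0,255,0),1,cv2.LINE_AA,3)
    cr=im[170:370,170:420] if n=="top" else im[190:340,190:390]
    cv2.imwrite(f"pics/fit_{n}.png",cv2.resize(cr,None,fx=3 if n=="top" else 4,fy=3 if n=="top" else 4)[:600,:800])
T=pics["top"]
for nm,uv,z in [("yellow",(214,276),.03),("thermo head",(251,326),.01),("thermo tip",(248,262),.005),("jar",(433,237),.105),("cup",(410,201),.068),("redbook",(105,285),0.02)]: print(nm,onz(uv,T,z).round(3))
E
```

```text
top 8647 0.59
side 4999 0.97
pose [0.4948145  0.01909514 0.18732109]
top label_printer [317.5 269.4] [319.2 270.3]
top tab_pad [259.6 256.7] [259.4 256.4]
top cover_hinge [310.5 216.3] [309.9 217. ]
side label_printer [285.1 269. ] [286.5 270.8]
side tab_pad [293.8 222.4] [295.2 221.8]
side cover_hinge [325.9 240.8] [324.8 238.7]
side cover_edge [284.3 231.9] [287.7 232.2]
yellow [0.478 0.23  0.03 ]
thermo head [0.379 0.155 0.01 ]
thermo tip [0.509 0.166 0.005]
jar [ 0.552 -0.193  0.105]
cup [ 0.628 -0.157  0.068]
redbook [0.457 0.452 0.02 ]
```

View pics/fit_top.png

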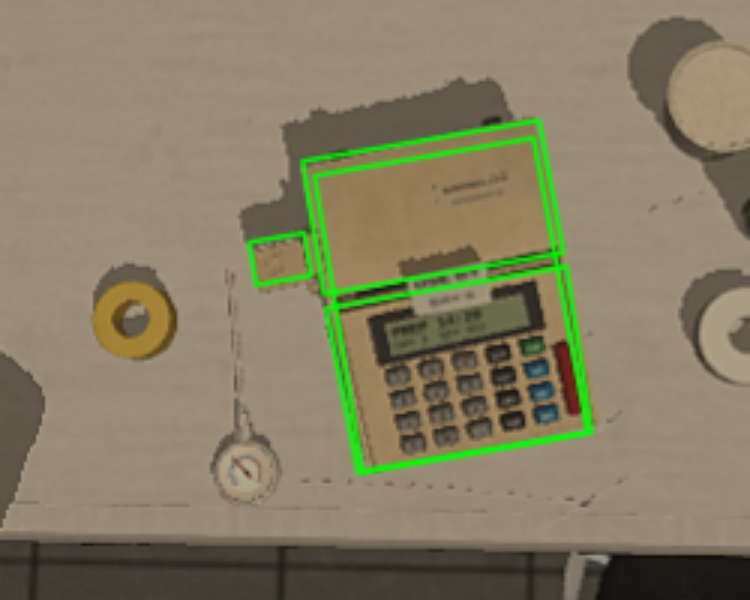

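View pics/fit_side.png

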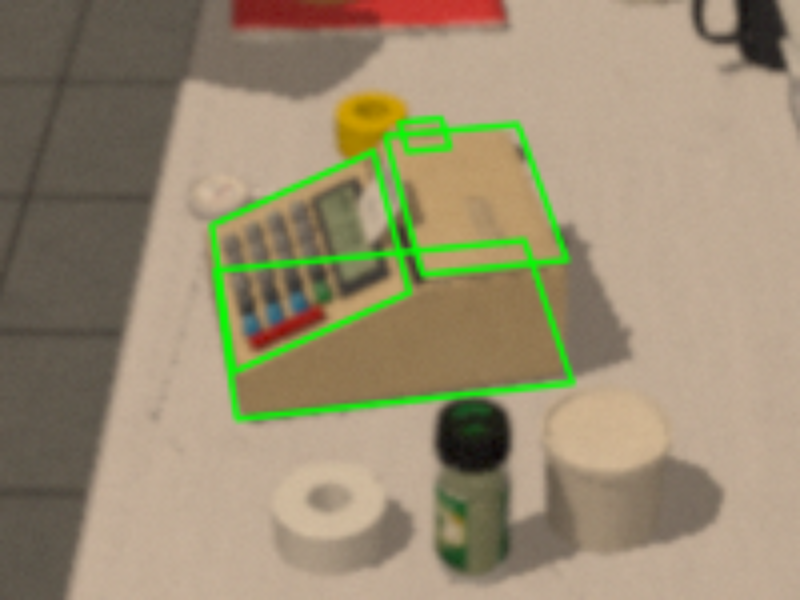

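The overlay fits the printer well in the top view: its outline, cover and tab all line up. I'll check for a tip_reach value, then compute the approach.

```bash
cat >> h.py <<'E'
from scipy.spatial.transform import Rotation as Ro
V=np.array([.4948,.0191,.1873])
def pose(tip,roll=0,alpha=0,r=0.0):
    """tip in printer frame (m); alpha: tip points rearward from vertical; roll: body leans to +y. tool y=+printer y"""
    z=Ro.from_euler('x',-roll).apply([0,0,-1]) ; 
    R0=np.array([[-1,0,0],[0,1,0],[0,0,-1]]).T  # tool x=-px, y=py, z=-pz
    Rp=Ro.from_euler('z',V[2])*Ro.from_euler('x',-roll)*Ro.from_euler('y',-alpha)*Ro.from_matrix(R0)
    p=W(V,[tip])[0]-r*Rp.apply([0,0,1])
    return p,Rp
def rel(t,base=None):
    if base is None:
        s=get_state(); base=(s["ee_pos"],Ro.from_euler('xyz',s["eef_rot"]))
    b,Rb=base; p,R=t
    return np.r_[Rb.inv().apply(p-b)*100,(Rb.inv()*R).as_rotvec()]
np.set_printoptions(suppress=True,precision=3)
E
python3 - <<'E'
import rig; print([n for n in dir(rig) if not n.startswith('__')]); print(getattr(rig,'tip_reach',None))
from h import *
for roll,a in((.2,0),(0,.8)):
  p,R=pose((.04,.114,.0745),roll,a); print(p,R.apply([0,0,1]),R.apply([0,1,0]))
print(rel(pose((.04,.114,.16),.2)))
E
```

```text
['MotionError', 'capture', 'cut_out', 'find_in', 'finish_job', 'get_state', 'mark_of', 'tip_reach']
0.011
[0.513 0.139 0.074] [ 0.037 -0.195 -0.98 ] [-0.182  0.963 -0.199]
[0.513 0.139 0.074] [ 0.705  0.134 -0.697] [-0.186  0.983 -0.   ]
[-46.86  -29.965   8.23    0.197  -0.041  -0.413]
```

```bash
python3 - <<'E'
from h import *
print(rel(pose((.04,.114,.120),.26,0,.011)))
E
```

```text
[-46.746 -29.706  11.167   0.256  -0.054  -0.412]
```

>>> send_rows(targets=[-5, -3, 0, 0.03, 0, -0.05, 1, -10, -6, 1, 0.06, -0.01, -0.1, 1, -15, -9.5, 2, 0.09, -0.02, -0.14, 1, -20, -13, 3, 0.12, -0.03, -0.19, 1, -25, -16, 4, 0.15, -0.03, -0.24, 1, -30, -19, 5, 0.18, -0.04, -0.29, 1, -35, -22.5, 6, 0.2, -0.05, -0.34, 1, -40, -25.5, 7, 0.23, -0.05, -0.38, 1, -44, -28, 8, 0.256, -0.054, -0.412, 1, -46.7, -29.7, 9, 0.256, -0.054, -0.412, 1, -46.7, -29.7, 11.2, 0.256, -0.054, -0.412, 1, -46.7, -29.7, 11.2, 0.256, -0.054, -0.412, 1])

```text
clock: 3.1
ee_pos: [0.5112, 0.141, 0.1292]
eef_rot: [-2.882, -0.003, -2.955]
wrist_force: [-1.0, 0.2, 0.3]
grip_width: 0.001
```

```bash
python3 - <<'E'
from h import *
p=capture("top"); cv2.imwrite("pics/t1.png",cv2.resize(p["color"][130:350,170:440],None,fx=2.7,fy=2.7))
p=capture("side"); cv2.imwrite("pics/s1.png",cv2.resize(p["color"][150:320,190:390],None,fx=3.5,fy=3.5))
s=get_state();print(s)
print(rel(pose((.04,.114,.078),.26,0,.011)))
E
```

```text
{'clock': 3.2, 'joint_pos': array([ 0.305,  0.49 ,  1.779, -0.324,  0.929, -1.252]), 'joint_velocities': array([ 0.005, -0.012, -0.006, -0.002, -0.001,  0.   ]), 'effort': array([ -0.448, -51.595, -23.004,  -0.647,   0.244,   0.015]), 'ee_pos': array([0.512, 0.142, 0.131]), 'eef_rot': array([-2.882,  0.   , -2.954]), 'wrist_force': array([ 1.014,  0.565, -0.136]), 'moment': array([ 0.144,  0.023, -0.02 ]), 'grip_width': 0.0029236384867142324}
[-0.028  1.035  4.087  0.     0.     0.001]
```

View pics/t1.png

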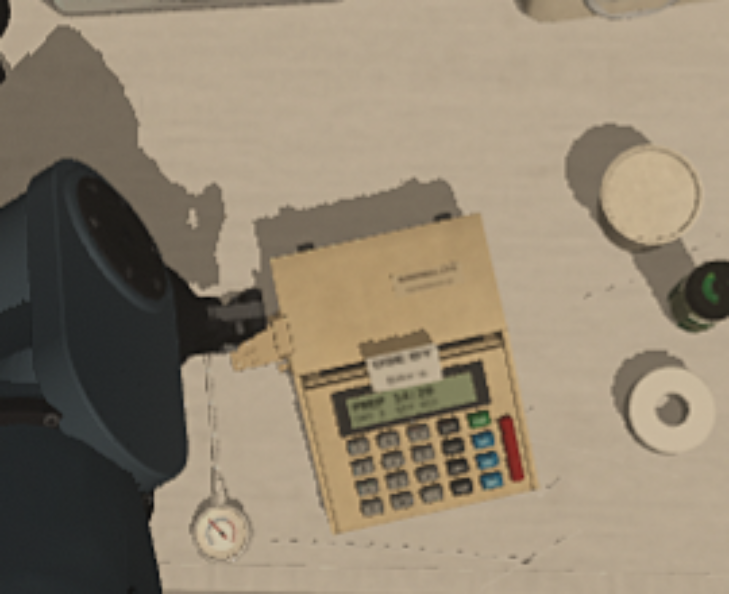

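View pics/s1.png

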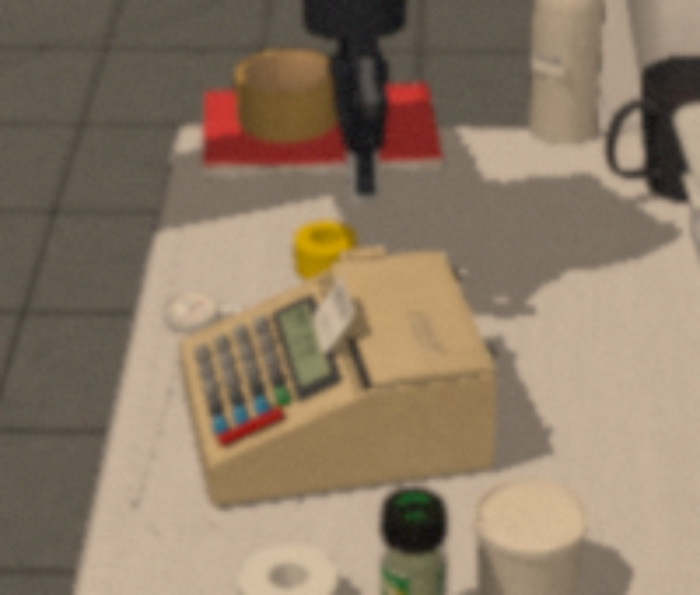

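The top view shows the gripper left of the tab with its fingertip at about (268,245) in full-image pixels. In the side view the tip is at about (294,204). I'll compare both with projections.

```bash
python3 - <<'E'
from h import *
s=get_state();R=Ro.from_euler('xyz',s["eef_rot"]); tip=s["ee_pos"]+.011*R.apply([0,0,1]); print(tip)
for n in("top","side"):
  p=capture(n); print(n,proj(tip,p),proj(tip+.011*R.apply([1,0,0]),p),proj(tip-.011*R.apply([1,0,0]),p),"pad",proj(W(V,[P["tab_pad"]])[0],p))
  im=p["color"].copy()
  for q in(0,.011,-.011):
    u=proj(tip+q*R.apply([1,0,0]),p); cv2.circle(im,tuple(np.round(u*8).astype(int)),8,(0,0,255),-1,cv2.LINE_AA,3)
  u=np.round(proj(tip,p)).astype(int); cv2.imwrite(f"pics/z_{n}.png",cv2.resize(im[u[1]-40:u[1]+40,u[0]-50:u[0]+50],None,fx=6,fy=6,interpolation=cv2.INTER_CUBIC))
E
```

```text
[0.513 0.139 0.12 ]
top [253.135 254.44 ] [254.044 260.313] [252.228 248.587] pad [259.364 256.423]
side [294.638 205.753] [290.429 206.117] [298.838 205.39 ] pad [295.219 221.812]
```

View pics/z_top.png

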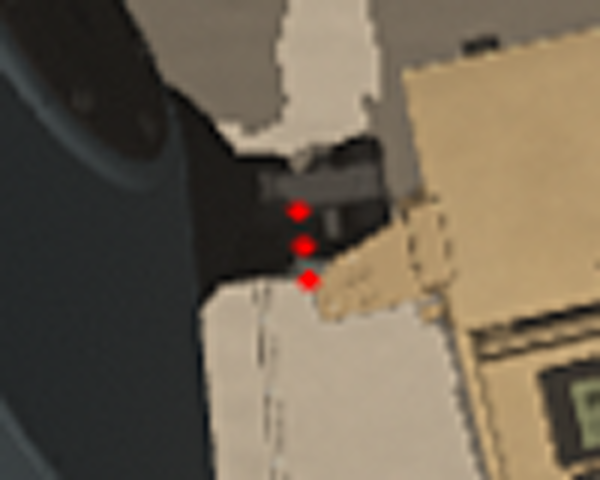

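View pics/z_side.png

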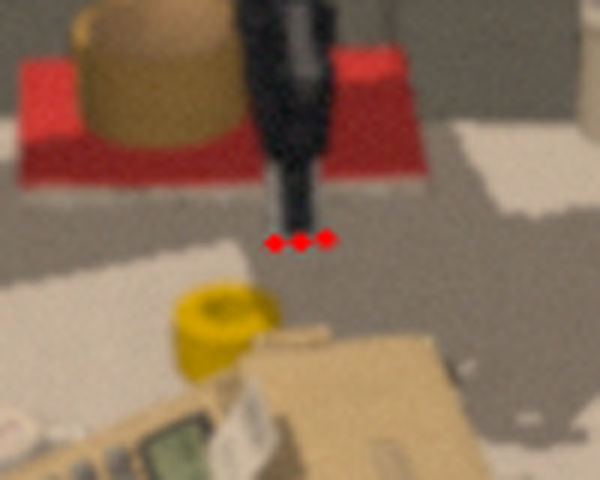

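The projected tip matches both pictures: about (253,254) in top and (294,206) in side. Now I lower it to just above the pad.

>>> send_rows(targets=[0, 0.4, 1.5, 0, 0, 0, 1, 0, 0.8, 3, 0, 0, 0, 1, 0, 1.0, 3.8, 0, 0, 0, 1, 0, 1.06, 4.1, 0, 0, 0, 1, 0, 1.06, 4.1, 0, 0, 0, 1])

```text
clock: 3.92
ee_pos: [0.512, 0.1412, 0.0878]
eef_rot: [-2.882, 0.0, -2.954]
wrist_force: [-0.4, 0.2, -0.1]
grip_width: -0.003
```

>>> send_rows(targets=[0, 0.05, 0.2, 0, 0, 0, 1, 0, 0.1, 0.4, 0, 0, 0, 1, 0, 0.12, 0.5, 0, 0, 0, 1, 0, 0.12, 0.5, 0, 0, 0, 1])

```text
clock: 4.42
ee_pos: [0.5122, 0.1413, 0.083]
eef_rot: [-2.882, 0.001, -2.954]
wrist_force: [0.0, 2.2, 3.2]
grip_width: -0.002
```

```bash
cat > look.py <<'E'
from h import *
import sys
k=sys.argv[1]
p=capture("top"); a=cv2.resize(p["color"][160:340,210:410],None,fx=2,fy=2)
p=capture("side"); b=cv2.resize(p["color"][150:330,220:420],None,fx=2,fy=2)
cv2.imwrite(f"pics/{k}.png",np.hstack([a,b])); s=get_state()
R=Ro.from_euler('xyz',s["eef_rot"]); tip=s["ee_pos"]+.011*R.apply([0,0,1])
print(s["clock"],"tip printer frame",Ro.from_euler('z',-V[2]).apply(tip-[V[0],V[1],0]),s["wrist_force"],s["joint_pos"])
E
python3 look.py l1
```

```text
4.525 tip printer frame [0.04  0.114 0.072] [1.26  2.947 2.493] [ 0.303  0.566  1.801 -0.351  0.835 -1.21 ]
```

View pics/l1.png

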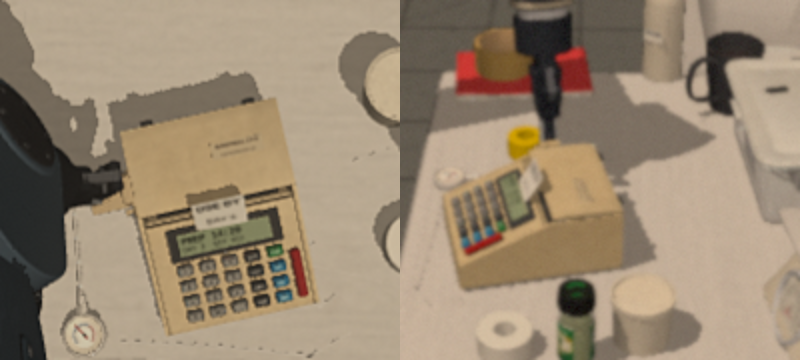

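Contact is made: about 3 N up with some lateral force. I continue down and ease slightly outward.

>>> send_rows(targets=[0, 0.25, 0.05, 0, 0, 0, 1, 0, 0.35, 0.15, 0, 0, 0, 1, 0, 0.4, 0.3, 0, 0, 0, 1, 0, 0.4, 0.3, 0, 0, 0, 1])

```text
clock: 5.03
ee_pos: [0.5113, 0.1441, 0.0787]
eef_rot: [-2.882, -0.0, -2.954]
wrist_force: [-1.5, -1.1, 2.6]
grip_width: 0.002
```

```bash
python3 look.py l2
```

```text
5.125 tip printer frame [0.04  0.117 0.068] [-0.121 -0.592  3.055] [ 0.309  0.574  1.801 -0.353  0.83  -1.202]
```

View pics/l2.png

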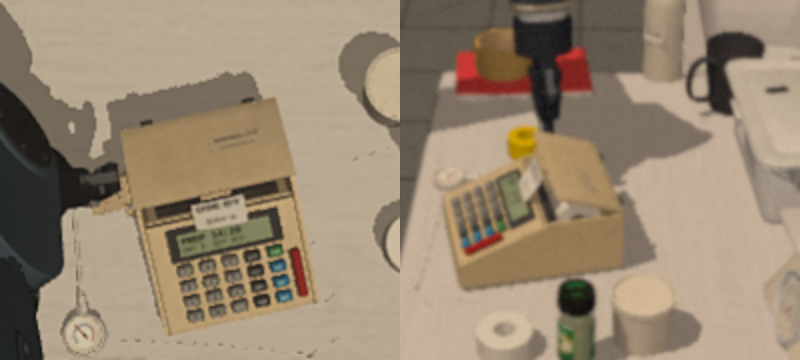

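The cover has sprung up in both views: side view, its front edge is raised at about (545,140). Next I back off and work out the entry pose under the front edge.

```bash
cat >> h.py <<'E'
def dn(a): return np.array([np.sin(a),-np.cos(a)]),np.array([np.cos(a),np.sin(a)])
def push(th,a,s=.02,y=.032,hw=.011):
    d,n=dn(a); E=np.array([.097-.086*np.cos(th),.087+.086*np.sin(th)])
    if np.pi/2-a>=th: T=E+s*d-hw*n
    else: T=E+s*np.array([np.cos(th),-np.sin(th)])-hw*n
    return T
E
python3 - <<'E'
from h import *
T=push(.41,.95); d,n=dn(.95); T0=T-.06*d-.006*n; print(T,T0)
for w in [((.04,.122,.10),.26,0),((.02,.125,.16),.26,0),((-.03,.09,.19),.1,.4),((-.06,.04,.17),0,.9),((T0[0],.032,T0[1]),0,.95)]:
    print(w[0],rel(pose(*w,.011)))
E
```

```text
[0.028 0.101] [-0.024  0.131]
(0.04, 0.122, 0.1) [-0.049 -0.323 -3.202  0.    -0.     0.   ]
(0.02, 0.125, 0.16) [ 1.951 -1.574 -9.078  0.    -0.     0.   ]
(-0.03, 0.09, 0.19) [  7.38   -5.888 -10.978  -0.158  -0.399   0.032]
(-0.06, 0.04, 0.17) [ 10.815 -10.219  -7.421  -0.242  -0.895   0.117]
(np.float64(-0.024297623474688994), 0.032, np.float64(0.13071966220379636)) [ 7.278 -9.973 -3.377 -0.24  -0.945  0.124]
```

>>> send_rows(targets=[0, -0.1, -1.5, 0, 0, 0, 1, 0, -0.3, -3.2, 0, 0, 0, 1, 1, -1, -6.5, 0, 0, 0, 1, 2, -1.6, -9.1, 0, -0.05, 0, 1, 4.5, -3.7, -10.2, -0.07, -0.2, 0.01, 1, 7.4, -5.9, -11, -0.16, -0.36, 0.03, 1, 8.5, -7.5, -10, -0.19, -0.53, 0.06, 1, 9.5, -8.8, -9, -0.21, -0.7, 0.09, 1, 10.5, -9.8, -8, -0.24, -0.86, 0.11, 1, 10.8, -10.2, -7.4, -0.24, -0.945, 0.124, 1, 10.8, -10.2, -7.4, -0.24, -0.945, 0.124, 1])

```text
clock: 6.5
ee_pos: [0.4165, 0.0705, 0.2309]
eef_rot: [-3.132, 0.754, -2.953]
wrist_force: [-0.2, 1.0, 0.3]
grip_width: 0.0
```

```bash
python3 look.py l3; python3 - <<'E'
from h import *
print(get_state()["eef_rot"])
for a in(.95,):
  T=push(.41,a); d,n=dn(a)
  for k,m in((.06,.006),(.03,.006),(0,.006),(0,.0)):
    Q=T-k*d-m*n; print(rel(pose((Q[0],.032,Q[1]),0,a,.011)))
p=capture("side"); print([(t,mark_of(t,p)[:1]) for t in("cover_edge","cover_hinge")]); 
for th in(.35,.41,.47): print(proj(W(V,[(.097-.086*np.cos(th),.045,.087+.086*np.sin(th))]),p))
E
```

```text
6.6 tip printer frame [-0.061  0.065  0.223] [-0.177  0.588 -0.567] [-0.025 -0.103  2.421  1.044  0.158 -2.765]
[-3.132  0.754 -2.954]
[ 3.908 -3.25   9.267 -0.009 -0.196  0.001]
[ 3.325 -3.225 12.209 -0.009 -0.196  0.001]
[ 2.742 -3.199 15.152 -0.009 -0.196  0.001]
[ 2.153 -3.2   15.035 -0.009 -0.196  0.001]
[('cover_edge', [{'position': [0.4445, 0.459], 'conf': 0.6}]), ('cover_hinge', [{'position': [0.5017, 0.4965], 'conf': 0.84}])]
[[289.601 221.883]]
[[290.338 220.179]]
[[291.191 218.501]]
```

View pics/l3.png

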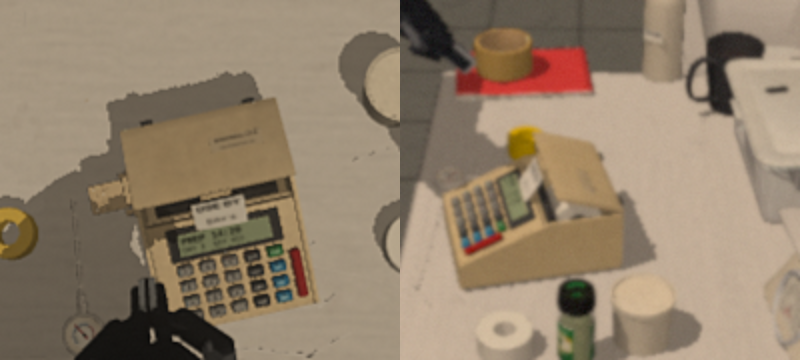

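The arm stopped short of the tilt because the wrist is near its j5 limit (0.158) and j6 is at −2.77. I'll fit the kinematics to see what is reachable.

```bash
cat > kin.py <<'E'
from h import *
def fk(q,k):
    h,a,L1,L2,L3=k
    R=Ro.from_euler('z',q[0]); p=np.array([0,0,h])+R.apply([a,0,0])
    R=R*Ro.from_euler('y',q[1]); p=p+R.apply([0,0,L1])
    R=R*Ro.from_euler('y',q[2]); p=p+R.apply([0,0,L2])
    R=R*Ro.from_euler('z',q[3])*Ro.from_euler('y',q[4]); p=p+R.apply([0,0,L3])
    return p,R*Ro.from_euler('z',q[5])
S=[([1.25939477,.35124982,1.65244186,0,1.13907657,-.08457476],[.1235503,.53561441,.24174421],[-3.14042139,-.0001,2.9147651]),
([.305,.49,1.779,-.324,.929,-1.252],[.512,.142,.131],[-2.882,0,-2.954])]
E
cat > fit.py <<'E'
from kin import *
s=get_state(); S.append((s["joint_pos"],s["ee_pos"],s["eef_rot"]))
def f(k): return np.concatenate([fk(q,k)[0]-p for q,p,r in S])
o=least_squares(f,[.3,0,.4,.4,.25]); print(o.x,o.fun*1000)
for q,p,r in S: print((fk(q,o.x)[1].inv()*Ro.from_euler('xyz',r)).as_rotvec())
np.save("k.npy",o.x)
E
python3 fit.py
```

```text
[0.2   0.025 0.451 0.398 0.212] [ 42.541 -19.602   2.233  16.197 -32.481   5.548  -1.304 -52.091  -7.781]
[-0.     0.     1.571]
[-0.     0.     1.572]
[ 0.    -0.     1.571]
```

```bash
sed -i 's/h,a,L1,L2,L3=k/h,a,L1,L2,L3,b,e=k/; s/R.apply(\[a,0,0\])/R.apply([a,b,0])/; s/R.apply(\[0,0,L2\])/R.apply([e,0,L2])/' kin.py; sed -i 's/.25\])/.25,0,0])/' fit.py; python3 fit.py
```

```text
[0.259 0.001 0.487 0.437 0.254 0.046 0.041] [ 0.032 -0.009  0.021 -0.057  0.102 -0.127  0.021 -0.082  0.106]
[-0.     0.     1.571]
[-0.     0.     1.572]
[ 0.    -0.     1.571]
```

```bash
cat >> kin.py <<'E'
K=np.load("k.npy") if __import__("os").path.exists("k.npy") else None
LO=np.array([-2.75,-.79,.01,-1.57,.07,-2.87]);HI=np.array([2.75,2.1,2.65,4.71,3.14,2.87])
def ik(t,q0):
    p,R=t
    def f(q):
        a,A=fk(q,K); A=A*Ro.from_euler('z',np.pi/2); return np.r_[(a-p)*10,(A.inv()*R).as_rotvec()]
    o=least_squares(f,np.clip(q0,LO+1e-3,HI-1e-3),bounds=(LO,HI)); return o.x,np.abs(o.fun).max()
E
python3 - <<'E'
from kin import *
for a in(.3,.45,.6,.75,.95):
  for k in(.05,0):
    T=push(.41,a); d,n=dn(a); T=T-k*d-.004*n; lowest=(T-.011*n)
    q,e=ik(pose((T[0],.032,T[1]),0,a,.011),[.05,.2,2.2,0,.4,-1.5]); print(a,k,q,round(e,4),"T",T,"low",lowest)
    q,e=ik(pose((T[0],.032,T[1]),0,a,.011),[.05,.2,2.2,3.1,.3,1.5]); print("   flip",q,round(e,4))
for th in(.41,.6,.8,1,1.2,1.4,1.6,1.745):
  for a in (max(0,.6*(1-(th-.41)/1.0)),):
    T=push(th,a); q,e=ik(pose((T[0],.032,T[1]),0,a,.011),[.05,.2,2.2,0,.4,-1.5]); print("push",th,a,T,q,round(e,4))
E
```

```text
0.3 0.05 [-0.028  0.246  2.091  0.129  0.514 -1.889] 0.0 T [-0.005  0.146] low [-0.016  0.142]
   flip [-0.032  0.222  2.298  1.641  0.07   2.87 ] 0.3263
0.3 0 [-0.021  0.364  2.088  0.157  0.4   -1.915] 0.0 T [0.01  0.098] low [-0.001  0.094]
   flip [-0.025  0.355  2.245  1.645  0.07   2.87 ] 0.2494
0.45 0.05 [-0.052  0.218  2.198  0.35   0.305 -2.122] 0.0 T [-0.008  0.142] low [-0.018  0.137]
   flip [-0.052  0.219  2.308  1.633  0.103  2.87 ] 0.1771
0.45 0 [-0.038  0.352  2.175  0.513  0.2   -2.279] 0.0 T [0.013 0.097] low [0.003 0.092]
   flip [-0.038  0.357  2.241  1.643  0.097  2.87 ] 0.1079
0.6 0.05 [-0.071  0.215  2.288  1.089  0.153 -2.87 ] 0.0187 T [-0.011  0.138] low [-0.02   0.131]
   flip [-0.079  0.22   2.316  1.622  0.15   2.87 ] 0.0288
0.6 0 [-0.035  0.355  2.216  1.114  0.105 -2.87 ] 0.0689 T [0.017 0.096] low [0.008 0.09 ]
   flip [-0.057  0.363  2.255  1.998  0.151  2.507] 0.0
0.75 0.05 [-0.043  0.218  2.301  1.123  0.092 -2.87 ] 0.1632 T [-0.013  0.133] low [-0.021  0.126]
   flip [-0.108  0.252  2.391  2.416  0.303  2.055] 0.0
0.75 0 [-0.017  0.356  2.215  1.139
[... 382 characters left out ...]
  2.399  2.781  0.721  1.675] 0.0
push 0.41 0.6 [0.02  0.099] [-0.035  0.354  2.211  1.115  0.108 -2.87 ] 0.0633
push 0.6 0.486 [0.026 0.113] [-0.036  0.331  2.16   0.538  0.203 -2.298] 0.0
push 0.8 0.36599999999999994 [0.034 0.126] [-0.017  0.33   2.056  0.186  0.403 -1.933] 0.0
push 1 0.24599999999999994 [0.045 0.137] [ 0.001  0.355  1.943  0.08   0.603 -1.817] 0.0
push 1.2 0.12599999999999997 [0.057 0.146] [ 0.017  0.402  1.823  0.03   0.793 -1.761] 0.0
push 1.4 0.006000000000000005 [0.072 0.152] [ 0.031  0.465  1.697  0.001  0.974 -1.728] 0.0
push 1.6 0 [0.088 0.153] [ 0.035  0.493  1.647  0.     1.001 -1.723] 0.0
push 1.745 0 [0.097 0.152] [ 0.038  0.51   1.622  0.     1.01  -1.72 ] 0.0
```

```bash
python3 - <<'E'
from kin import *
a=.4
T=push(.41,a,.015); d,n=dn(a); q0=[.05,.2,2.2,0,.4,-1.5]
for w in [(-.045,.19)]+[tuple(T-k*d-m*n) for k,m in((.05,.007),(0,.007))]:
    t=pose((w[0],.032,w[1]),0,a,.011); print(w,rel(t),ik(t,q0)[0])
E
```

```text
(-0.045, 0.19) [ 0.741 -3.316  3.42  -0.008  0.35   0.   ] [-0.069  0.062  2.202  0.208  0.498 -1.991]
(np.float64(-0.012081130635082732), np.float64(0.14650800683520562)) [ 1.296 -3.272  8.846 -0.008  0.35   0.   ] [-0.046  0.21   2.171  0.245  0.381 -2.014]
(np.float64(0.007389786480349798), np.float64(0.10045495713506138)) [ 3.01  -3.231 13.543 -0.008  0.35   0.   ] [-0.035  0.34   2.156  0.329  0.269 -2.094]
```

>>> send_rows(targets=[0, -0.5, 0, 0, 0.1, 0, 1, 0.3, -1.5, 1, 0, 0.2, 0, 1, 0.5, -2.4, 2.2, 0, 0.3, 0, 1, 0.7, -3.3, 3.4, 0, 0.35, 0, 1, 0.7, -3.3, 3.4, 0, 0.35, 0, 1])

```text
clock: 7.38
ee_pos: [0.4408, 0.0408, 0.1994]
eef_rot: [-3.133, 0.398, -2.957]
wrist_force: [0.3, 0.6, -0.3]
grip_width: -0.004
```

```bash
python3 look.py l4; python3 - <<'E'
from kin import *
a=.4
T=push(.41,a,.015); d,n=dn(a); q0=[.05,.2,2.2,0,.4,-1.5]
for w in [(-.045,.19)]+[tuple(T-k*d-m*n) for k,m in((.05,.007),(0,.007))]:
    t=pose((w[0],.032,w[1]),0,a,.011); print(w,rel(t))
E
```

```text
7.475 tip printer frame [-0.046  0.032  0.19 ] [-0.275 -0.41  -0.802] [-0.063  0.061  2.204  0.185  0.494 -1.963]
(-0.045, 0.19) [-0.078 -0.007 -0.004 -0.009 -0.001 -0.002]
(np.float64(-0.012081130635082732), np.float64(0.14650800683520562)) [-1.421  0.044  5.282 -0.009 -0.001 -0.002]
(np.float64(0.007389786480349798), np.float64(0.10045495713506138)) [-1.425  0.089 10.282 -0.009 -0.001 -0.002]
```

View pics/l4.png

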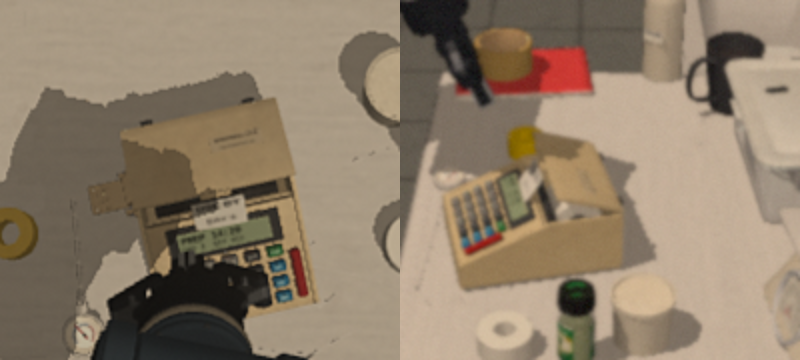

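>>> send_rows(targets=[-0.5, 0, 2, 0, 0, 0, 1, -1.4, 0, 5, 0, 0, 0, 1, -1.4, 0.05, 7, 0, 0, 0, 1, -1.4, 0.1, 9, 0, 0, 0, 1, -1.4, 0.1, 10.3, 0, 0, 0, 1, -1.4, 0.1, 10.3, 0, 0, 0, 1])

```text
clock: 8.22
ee_pos: [0.4918, 0.0513, 0.1104]
eef_rot: [-3.134, 0.399, -2.956]
wrist_force: [-0.7, -0.0, 0.2]
grip_width: 0.003
```

```bash
python3 look.py l5; cat > plan.py <<'E'
from kin import *
import sys
s=float(sys.argv[1]); ths=[float(x) for x in sys.argv[2:]]
st=get_state(); q=st["joint_pos"]
for th in ths:
    a=max(0,.4*(1-(th-.41)/.9)); T=push(th,a,s); t=pose((T[0],.032,T[1]),0,a,.011)
    q,e=ik(t,q); print(th,round(a,2),T,rel(t).round(2),"ikerr",round(e,4),q)
E
python3 plan.py .015 .41 .5 .6 .7 .8 .9 1.0 1.1 1.2
```

```text
8.325 tip printer frame [0.008 0.032 0.101] [ 0.425 -0.172 -0.632] [-0.029  0.337  2.156  0.291  0.265 -2.05 ]
0.41 0.4 [0.014 0.103] [-0.65  0.    0.06 -0.01  0.   -0.  ] ikerr 0.0 [-0.031  0.342  2.139  0.309  0.281 -2.07 ]
0.5 0.36 [0.017 0.11 ] [-1.22 -0.   -0.49 -0.01  0.04 -0.  ] ikerr 0.0 [-0.025  0.337  2.103  0.214  0.356 -1.971]
0.6 0.32 [0.02  0.118] [-1.91 -0.01 -1.04 -0.01  0.09 -0.  ] ikerr 0.0 [-0.017  0.335  2.061  0.149  0.44  -1.9  ]
0.7 0.27 [0.025 0.125] [-2.64 -0.01 -1.52 -0.01  0.13 -0.  ] ikerr 0.0 [-0.01   0.339  2.017  0.106  0.522 -1.853]
0.8 0.23 [0.03  0.132] [-3.42 -0.01 -1.92 -0.01  0.17 -0.  ] ikerr 0.0 [-0.003  0.347  1.97   0.075  0.602 -1.819]
0.9 0.18 [0.035 0.138] [-4.22 -0.01 -2.24 -0.01  0.22 -0.  ] ikerr 0.0 [ 0.004  0.36   1.922  0.053  0.68  -1.792]
1.0 0.14 [0.042 0.143] [-5.06 -0.01 -2.48 -0.01  0.26 -0.  ] ikerr 0.0 [ 0.01   0.377  1.873  0.035  0.757 -1.772]
1.1 0.09 [0.048 0.148] [-5.91 -0.01 -2.64 -0.01  0.31 -0.  ] ikerr 0.0 [ 0.017  0.397  1.822  0.021  0.831 -1.755]
1.2 0.05 [0.056 0.152] [-6.77 -0.01 -2.71 -0.01  0.35 -0.  ] ikerr 0.0 [ 0.023  0.421  1.769  0.01   0.903 -1.742]
```

View pics/l5.png

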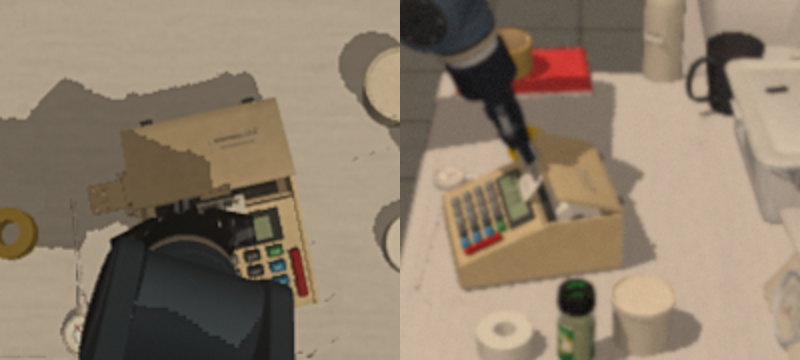

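The tip is in front of and just below the cover's front edge (side view about (535,165)), with no contact yet. I push slowly along the arc.

>>> send_rows(targets=[-0.4, 0, 0, 0, 0, 0, 1, -0.7, 0, 0.05, 0, 0, 0, 1, -0.95, 0, -0.22, 0, 0.02, 0, 1, -1.22, 0, -0.49, 0, 0.04, 0, 1, -1.55, 0, -0.76, 0, 0.06, 0, 1, -1.9, 0, -1.04, 0, 0.09, 0, 1])

```text
clock: 9.07
ee_pos: [0.504, 0.0537, 0.1278]
eef_rot: [-3.135, 0.306, -2.957]
wrist_force: [-5.3, 1.0, 1.0]
grip_width: 0.002
```

```bash
python3 look.py l6; python3 plan.py .015 .6 .7 .8 .9 1.0 1.1 1.2
```

```text
9.175 tip printer frame [0.02  0.032 0.118] [-4.038 -0.936  0.707] [-0.012  0.335  2.058  0.12   0.447 -1.866]
0.6 0.32 [0.02  0.118] [-0.03 -0.01  0.02 -0.01 -0.01 -0.  ] ikerr 0.0 [-0.017  0.335  2.061  0.149  0.44  -1.9  ]
0.7 0.27 [0.025 0.125] [-0.71 -0.02 -0.52 -0.01  0.04 -0.  ] ikerr 0.0 [-0.01   0.339  2.017  0.106  0.522 -1.853]
0.8 0.23 [0.03  0.132] [-1.45 -0.02 -0.99 -0.01  0.08 -0.  ] ikerr 0.0 [-0.003  0.347  1.97   0.075  0.602 -1.819]
0.9 0.18 [0.035 0.138] [-2.22 -0.02 -1.39 -0.01  0.13 -0.  ] ikerr 0.0 [ 0.004  0.36   1.922  0.053  0.68  -1.792]
1.0 0.14 [0.042 0.143] [-3.03 -0.02 -1.7  -0.01  0.17 -0.  ] ikerr 0.0 [ 0.01   0.377  1.873  0.035  0.757 -1.772]
1.1 0.09 [0.048 0.148] [-3.86 -0.02 -1.94 -0.01  0.22 -0.  ] ikerr 0.0 [ 0.017  0.397  1.822  0.021  0.831 -1.755]
1.2 0.05 [0.056 0.152] [-4.71 -0.02 -2.08 -0.01  0.26 -0.  ] ikerr 0.0 [ 0.023  0.421  1.769  0.01   0.903 -1.742]
```

View pics/l6.png

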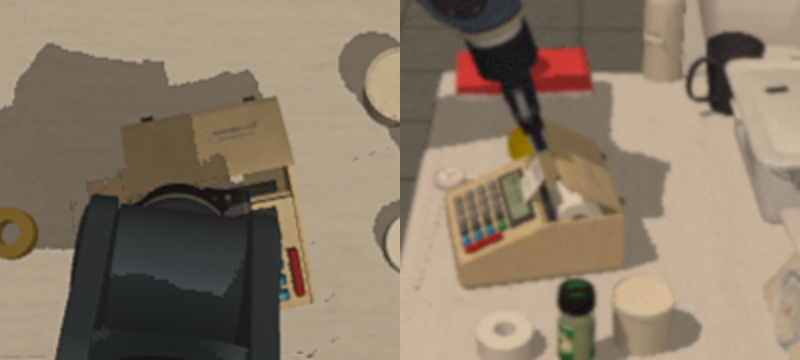

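```bash
cat > shift.py <<'E'
from h import *
import sys
# template-match static printer patches in side view vs initial image
a=cv2.cvtColor(cv2.imread("pics/side0.png"),cv2.COLOR_BGR2GRAY); b=cv2.cvtColor(capture("side")["color"],cv2.COLOR_BGR2GRAY)
for nm,(x0,y0,x1,y1) in {"front-right":(245,262,285,300),"rear-right-bottom":(315,258,340,292),"keypad":(245,240,272,278),"cup(ref)":(325,285,362,330)}.items():
    t=a[y0:y1,x0:x1].astype(np.float32); w=b[y0:y1,x0:x1].astype(np.float32)
    (dx,dy),r=cv2.phaseCorrelate(t,w,cv2.createHanningWindow((x1-x0,y1-y0),cv2.CV_32F)); print(nm,round(dx,2),round(dy,2),round(r,2))
E
python3 shift.py; python3 plan.py .008 .6 .65 .7 .8 .9 1.0|cut -c1-110
```

```text
front-right 0.4 -0.56 1.0
rear-right-bottom 0.59 -0.05 0.97
keypad 1.05 -0.23 0.92
cup(ref) 0.32 0.45 0.98
0.6 0.32 [0.018 0.125] [-0.03 -0.02 -0.69 -0.01 -0.01 -0.  ] ikerr 0.0 [-0.018  0.319  2.062  0.145  0.455 -1.
0.65 0.29 [0.02  0.128] [-0.38 -0.02 -0.97 -0.01  0.02 -0.  ] ikerr 0.0 [-0.015  0.321  2.04   0.122  0.496 -1
0.7 0.27 [0.023 0.132] [-0.75 -0.02 -1.24 -0.01  0.04 -0.  ] ikerr 0.0 [-0.011  0.324  2.017  0.103  0.537 -1.
0.8 0.23 [0.028 0.138] [-1.51 -0.02 -1.7  -0.01  0.08 -0.  ] ikerr 0.0 [-0.004  0.333  1.969  0.074  0.618 -1.
0.9 0.18 [0.034 0.145] [-2.32 -0.02 -2.1  -0.01  0.13 -0.  ] ikerr 0.0 [ 0.003  0.347  1.92   0.052  0.696 -1.
1.0 0.14 [0.041 0.15 ] [-3.16 -0.02 -2.4  -0.01  0.17 -0.  ] ikerr 0.0 [ 0.01   0.365  1.87   0.035  0.772 -1.
```

The cover is rising, but the push is mostly horizontal (about 4–5 N). I raise the finger along the edge first so more of the force points up.

>>> send_rows(targets=[0.02, 0, -0.35, 0, 0, 0, 1, 0, 0, -0.7, 0, 0, 0, 1, -0.15, 0, -0.85, 0, 0, 0, 1])

```text
clock: 9.6
ee_pos: [0.5042, 0.0534, 0.1367]
eef_rot: [-3.134, 0.31, -2.957]
wrist_force: [-1.6, -0.2, -1.2]
grip_width: -0.0
```

```bash
python3 look.py l7; python3 shift.py;  python3 plan.py .008 .6 .65 .7 .8 .9 1.0|cut -c1-110
```

```text
9.7 tip printer frame [0.019 0.032 0.126] [-1.726 -0.394  0.791] [-0.012  0.318  2.056  0.117  0.464 -1.863]
front-right 0.37 -0.75 1.06
rear-right-bottom 0.5 0.05 0.98
keypad 0.77 -0.68 0.93
cup(ref) 0.14 0.42 0.95
0.6 0.32 [0.018 0.125] [ 0.16 -0.    0.11 -0.01 -0.   -0.  ] ikerr 0.0 [-0.018  0.319  2.062  0.145  0.455 -1.
0.65 0.29 [0.02  0.128] [-0.19 -0.   -0.17 -0.01  0.02 -0.  ] ikerr 0.0 [-0.015  0.321  2.04   0.122  0.496 -1
0.7 0.27 [0.023 0.132] [-0.56 -0.   -0.43 -0.01  0.04 -0.  ] ikerr 0.0 [-0.011  0.324  2.017  0.103  0.537 -1.
0.8 0.23 [0.028 0.138] [-1.32 -0.01 -0.9  -0.01  0.08 -0.  ] ikerr 0.0 [-0.004  0.333  1.969  0.074  0.618 -1.
0.9 0.18 [0.034 0.145] [-2.13 -0.01 -1.29 -0.01  0.13 -0.  ] ikerr 0.0 [ 0.003  0.347  1.92   0.052  0.696 -1.
1.0 0.14 [0.041 0.15 ] [-2.97 -0.01 -1.59 -0.01  0.17 -0.  ] ikerr 0.0 [ 0.01   0.365  1.87   0.035  0.772 -1.
```

View pics/l7.png

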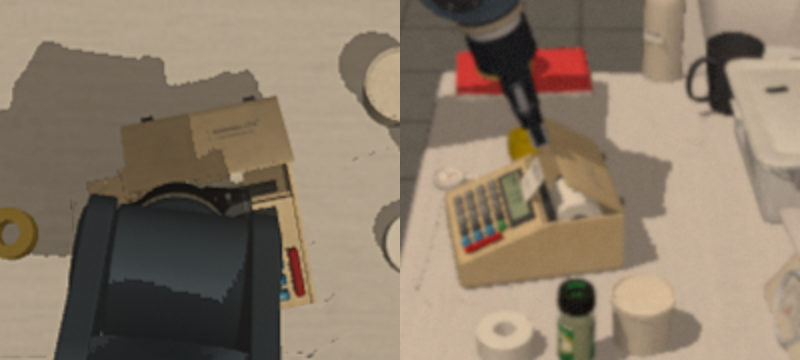

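Raising the finger helped: the force fell to about 2 N and the cover keeps rising.

>>> send_rows(targets=[-0.19, 0, -0.25, 0, 0.02, 0, 1, -0.4, 0, -0.42, 0, 0.03, 0, 1, -0.7, 0, -0.62, 0, 0.05, 0, 1, -1.0, 0, -0.8, 0, 0.07, 0, 1, -1.32, 0, -0.95, 0, 0.08, 0, 1])

```text
clock: 10.38
ee_pos: [0.5138, 0.0554, 0.1496]
eef_rot: [-3.134, 0.229, -2.958]
wrist_force: [-5.8, -0.5, 2.3]
grip_width: -0.001
```

```bash
python3 look.py l8; python3 shift.py;  python3 plan.py .01 .8 .9 1.0 1.1 1.2 1.3 |cut -c1-110
```

```text
10.475 tip printer frame [0.028 0.032 0.139] [-1.356  0.938  1.535] [ 0.     0.331  1.971  0.06   0.612 -1.798]
front-right 0.32 -0.6 0.94
rear-right-bottom 0.43 -0.08 1.11
keypad 0.74 -0.55 0.95
cup(ref) 0.22 0.62 0.98
0.8 0.23 [0.029 0.136] [ 0.02 -0.    0.25 -0.01  0.   -0.  ] ikerr 0.0 [-0.004  0.337  1.97   0.074  0.613 -1.
0.9 0.18 [0.035 0.143] [-0.74 -0.   -0.21 -0.01  0.05 -0.  ] ikerr 0.0 [ 0.003  0.351  1.921  0.052  0.691 -1.
1.0 0.14 [0.041 0.148] [-1.55 -0.   -0.58 -0.01  0.09 -0.  ] ikerr 0.0 [ 0.01   0.368  1.871  0.035  0.767 -1.
1.1 0.09 [0.048 0.153] [-2.38 -0.   -0.88 -0.01  0.14 -0.  ] ikerr 0.0 [ 0.016  0.389  1.819  0.021  0.841 -1.
1.2 0.05 [0.055 0.157] [-3.24 -0.   -1.09 -0.01  0.18 -0.  ] ikerr 0.0 [ 0.023  0.414  1.766  0.01   0.914 -1.
1.3 0.0 [0.063 0.16 ] [-4.11 -0.   -1.21 -0.01  0.23 -0.  ] ikerr 0.0 [ 0.028  0.441  1.712  0.001  0.984 -1.7
```

View pics/l8.png

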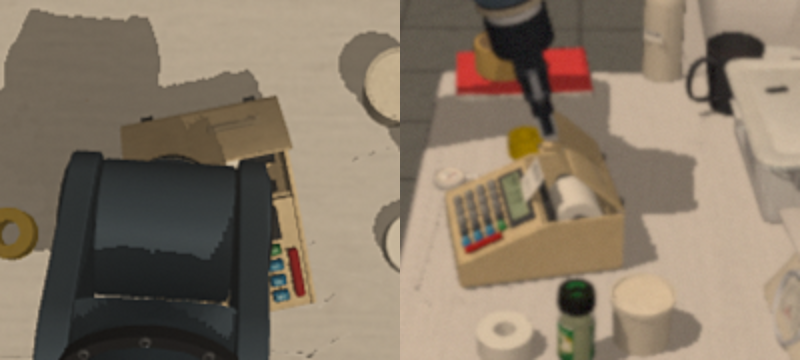

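>>> send_rows(targets=[0, 0, -0.2, 0, 0.01, 0, 1, -0.2, 0, -0.3, 0, 0.02, 0, 1, -0.45, 0, -0.4, 0, 0.03, 0, 1, -0.74, 0, -0.5, 0, 0.05, 0, 1, -1.0, 0, -0.6, 0, 0.06, 0, 1, -1.27, 0, -0.7, 0, 0.08, 0, 1, -1.55, 0, -0.8, 0, 0.09, 0, 1, -1.82, 0, -0.85, 0, 0.11, 0, 1, -2.1, 0, -0.9, 0, 0.12, 0, 1, -2.38, 0, -0.95, 0, 0.14, 0, 1])

```text
clock: 11.78
ee_pos: [0.5345, 0.0593, 0.1642]
eef_rot: [-3.134, 0.089, -2.959]
wrist_force: [-3.2, 0.3, 1.5]
grip_width: -0.002
```

```bash
python3 look.py l9; python3 shift.py;  python3 plan.py .015 1.1 1.2 1.3 1.4 1.5 1.6 1.7 1.745|cut -c1-110
```

```text
11.875 tip printer frame [0.048 0.032 0.153] [-1.362 -0.835  0.305] [ 0.021  0.389  1.817  0.01   0.846 -1.739]
front-right 0.34 -0.69 0.94
rear-right-bottom 0.64 -0.02 0.99
keypad 0.72 -0.48 0.99
cup(ref) 0.22 0.4 0.96
1.1 0.09 [0.048 0.148] [-0.01  0.    0.55 -0.01 -0.   -0.  ] ikerr 0.0 [ 0.017  0.397  1.822  0.021  0.831 -1.
1.2 0.05 [0.056 0.152] [-0.8   0.    0.22 -0.01  0.04 -0.  ] ikerr 0.0 [ 0.023  0.421  1.769  0.01   0.903 -1.
1.3 0.0 [0.063 0.155] [-1.63  0.   -0.02 -0.01  0.09 -0.  ] ikerr 0.0 [ 0.028  0.448  1.716  0.001  0.973 -1.7
1.4 0 [0.071 0.157] [-2.48  0.01 -0.14 -0.01  0.09 -0.  ] ikerr 0.0 [ 0.031  0.461  1.689  0.     0.992 -1.727
1.5 0 [0.08  0.158] [-3.34  0.01 -0.16 -0.01  0.09 -0.  ] ikerr 0.0 [ 0.033  0.473  1.666  0.     1.003 -1.725
1.6 0 [0.088 0.158] [-4.15  0.01 -0.11 -0.01  0.09 -0.  ] ikerr 0.0 [ 0.036  0.487  1.643  0.     1.012 -1.723
1.7 0 [0.095 0.157] [-4.85  0.02  0.01 -0.01  0.09 -0.  ] ikerr 0.0 [ 0.037  0.499  1.624  0.     1.018 -1.721
1.745 0 [0.098 0.157] [-5.16  0.02  0.09 -0.01  0.09 -0.  ] ikerr 0.0 [ 0.038  0.505  1.616  0.     1.021 -1.7
```

View pics/l9.png

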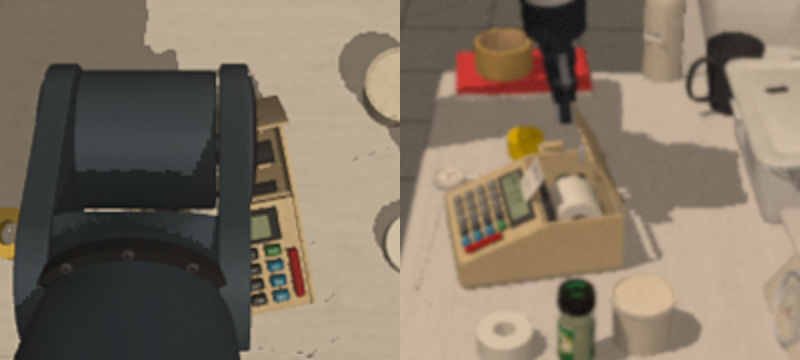

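The cover is at about 1.15 rad and the printer patches have not drifted between steps. I continue pushing back.

>>> send_rows(targets=[-0.3, 0, 0.1, 0, 0.02, 0, 1, -0.7, 0, 0.15, 0, 0.04, 0, 1, -1.1, 0, 0.1, 0, 0.06, 0, 1, -1.5, 0, 0.05, 0, 0.08, 0, 1, -1.9, 0, 0, 0, 0.09, 0, 1, -2.3, 0, -0.1, 0, 0.09, 0, 1, -2.7, 0, -0.1, 0, 0.09, 0, 1, -3.1, 0, -0.1, 0, 0.09, 0, 1, -3.5, 0, -0.1, 0, 0.09, 0, 1, -3.8, 0, -0.1, 0, 0.09, 0, 1])

```text
clock: 13.18
ee_pos: [0.5717, 0.0662, 0.1685]
eef_rot: [-3.134, 0.0, -2.96]
wrist_force: [-1.4, 0.5, 0.1]
grip_width: -0.01
```

```bash
python3 look.py l10; python3 shift.py;  python3 plan.py .015 1.5 1.6 1.7 1.745|cut -c1-110
```

```text
13.275 tip printer frame [0.084 0.032 0.157] [ 0.757  0.282 -0.697] [ 0.037  0.481  1.654 -0.008  1.005 -1.711]
front-right 0.44 -0.56 0.95
rear-right-bottom 0.57 -0.15 0.95
keypad 0.83 -0.8 0.98
cup(ref) 0.24 0.38 0.93
1.5 0 [0.08  0.158] [ 0.44  0.01 -0.03 -0.01  0.   -0.01] ikerr 0.0 [ 0.033  0.473  1.666 -0.     1.003 -1.725
1.6 0 [0.088 0.158] [-0.37  0.02 -0.05 -0.01  0.   -0.01] ikerr 0.0 [ 0.036  0.487  1.643  0.     1.012 -1.723
1.7 0 [0.095 0.157] [-1.08  0.02  0.01 -0.01  0.   -0.01] ikerr 0.0 [ 0.037  0.499  1.624  0.     1.018 -1.721
1.745 0 [0.098 0.157] [-1.39  0.02  0.06 -0.01  0.   -0.01] ikerr 0.0 [ 0.038  0.505  1.616  0.     1.021 -1.7
```

View pics/l10.png

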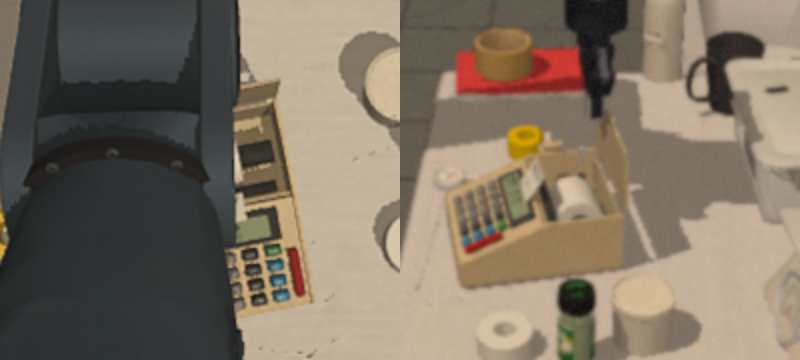

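>>> send_rows(targets=[-0.3, 0, 0, 0, 0, 0, 1, -0.6, 0, 0, 0, 0, 0, 1, -0.9, 0, 0, 0, 0, 0, 1, -1.1, 0, 0, 0, 0, 0, 1, -1.2, 0, 0, 0, 0, 0, 1])

```text
clock: 13.95
ee_pos: [0.5833, 0.0683, 0.1683]
eef_rot: [-3.134, -0.0, -2.96]
wrist_force: [-0.7, 0.2, -1.0]
grip_width: 0.005
```

>>> send_rows(targets=[-0.1, 0, 0, 0, 0, 0, 1, -0.15, 0, 0, 0, 0, 0, 1])

```text
clock: 14.2
ee_pos: [0.5848, 0.0685, 0.1685]
eef_rot: [-3.134, 0.0, -2.96]
wrist_force: [-1.3, -0.6, -1.5]
grip_width: -0.004
```

```bash
python3 look.py l11; python3 shift.py;  python3 plan.py .015 1.745|cut -c1-110
```

```text
14.3 tip printer frame [0.098 0.032 0.158] [-1.508 -0.571 -1.378] [ 0.041  0.503  1.618 -0.008  1.02  -1.708]
front-right 0.5 -0.45 0.98
rear-right-bottom 0.71 -0.09 1.0
keypad 0.92 -0.48 0.88
cup(ref) 0.08 0.78 0.95
1.745 0 [0.098 0.157] [-0.07  0.02  0.06 -0.01  0.   -0.01] ikerr 0.0 [ 0.038  0.505  1.616  0.     1.021 -1.7
```

View pics/l11.png

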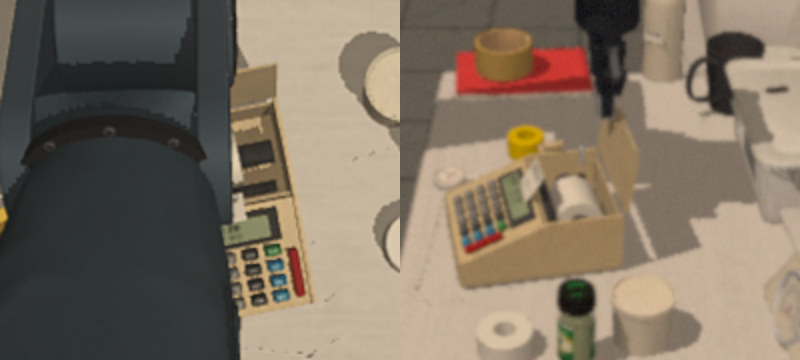

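>>> send_rows(targets=[-0.1, 0, 0, 0, 0, 0, 1, -0.15, 0, 0, 0, 0, 0, 1])

```text
clock: 14.6
ee_pos: [0.5863, 0.0688, 0.1685]
eef_rot: [-3.134, 0.0, -2.96]
wrist_force: [-2.6, -0.4, -0.8]
grip_width: 0.002
```

>>> send_rows(targets=[-0.1, 0, 0, 0, 0, 0, 1, -0.1, 0, 0, 0, 0, 0, 1])

```text
clock: 14.85
ee_pos: [0.5872, 0.069, 0.1685]
eef_rot: [-3.134, -0.0, -2.96]
wrist_force: [-1.8, -0.5, -0.3]
grip_width: 0.003
```

```bash
cat > est.py <<'E'
from h import *
p=capture("side")
for t in("cover_edge","cover_hinge","label_printer"): print(t,[(np.array(m["position"])*[640,480],m["conf"]) for m in mark_of(t,p)[:1]])
for th in(1.4,1.5,1.6,1.7,1.75): print(th,proj(W(V,[(.097-.086*np.cos(th),y,.087+.086*np.sin(th)) for y in(.045,-.0765)]),p).round(1).tolist())
cv2.imwrite("pics/e.png",cv2.resize(p["color"][180:300,260:350],None,fx=5,fy=5,interpolation=cv2.INTER_CUBIC))
E
python3 est.py; python3 look.py l12
```

```text
cover_edge [(array([326.592, 197.088]), 0.6)]
cover_hinge [(array([325.376, 238.32 ]), 0.94)]
label_printer [(array([284.672, 270.096]), 0.96)]
1.4 [[316.0, 200.4], [325.9, 226.8]]
1.5 [[319.5, 199.7], [329.5, 226.1]]
1.6 [[322.9, 199.4], [333.2, 225.7]]
1.7 [[326.3, 199.3], [336.9, 225.6]]
1.75 [[328.0, 199.4], [338.7, 225.7]]
15.15 tip printer frame [0.1   0.032 0.157] [-1.804 -0.476 -0.676] [ 0.041  0.507  1.611 -0.008  1.023 -1.707]
```

View pics/e.png

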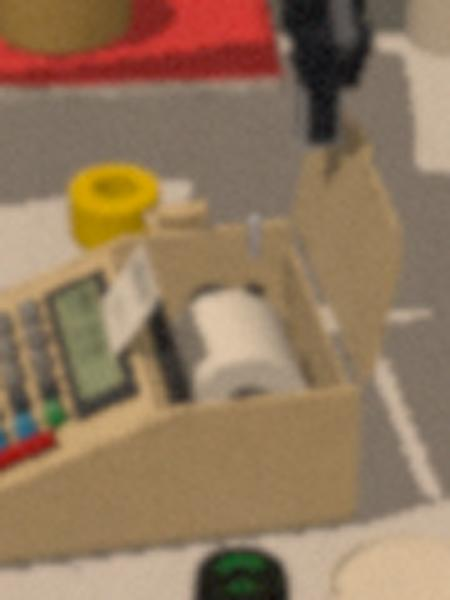

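The cover's right front corner is at about (339,226) in full-image pixels, which puts it near 1.7 rad. I take a few more fine steps until I feel the stop.

>>> send_rows(targets=[-0.1, 0, 0, 0, 0, 0, 1, -0.15, 0, 0, 0, 0, 0, 1])

```text
clock: 15.4
ee_pos: [0.5879, 0.0692, 0.1683]
eef_rot: [-3.135, -0.002, -2.96]
wrist_force: [-8.3, -2.2, 2.0]
grip_width: 0.0
```

>>> send_rows(targets=[-0.1, 0, 0, 0, 0, 0, 1, -0.15, 0, 0, 0, 0, 0, 1])

```text
clock: 15.65
ee_pos: [0.5892, 0.0694, 0.1682]
eef_rot: [-3.135, -0.003, -2.96]
wrist_force: [-8.0, -0.7, 1.1]
grip_width: -0.001
```

```bash
python3 look.py l13;python3 shift.py; python3 est.py
```

```text
15.75 tip printer frame [0.102 0.032 0.157] [-8.109 -1.439  1.78 ] [ 0.042  0.512  1.604 -0.009  1.028 -1.706]
front-right 0.44 -1.49 0.94
rear-right-bottom 0.54 -0.18 0.94
keypad 1.06 -0.62 0.87
cup(ref) -0.08 0.6 0.98
cover_edge []
cover_hinge [(array([324.928, 236.784]), 0.77)]
label_printer [(array([284.928, 273.12 ]), 0.7)]
1.4 [[316.0, 200.4], [325.9, 226.8]]
1.5 [[319.5, 199.7], [329.5, 226.1]]
1.6 [[322.9, 199.4], [333.2, 225.7]]
1.7 [[326.3, 199.3], [336.9, 225.6]]
1.75 [[328.0, 199.4], [338.7, 225.7]]
```

The stop is reached, with the force jumping to 8 N. I back off at once, then go up and away.

>>> send_rows(targets=[0.4, 0, 0, 0, 0, 0, 1, 1.5, 0, 0, 0, 0, 0, 1, 3, 0, -0.5, 0, 0, 0, 1, 5, 0, -4, 0, 0, 0, 1, 8, 2, -9, 0, 0, 0, 1, 11, 6, -12, 0, 0, 0, 1, 13, 12, -12, 0, 0, 0, 1, 14, 18, -12, 0, 0, 0, 1, 14, 24, -12, 0, 0, 0, 1, 14, 28, -12, 0, 0, 0, 1, 14, 28, -12, 0, 0, 0, 1])

```text
clock: 17.38
ee_pos: [0.4004, 0.322, 0.2867]
eef_rot: [-3.135, 0.001, -2.956]
wrist_force: [0.7, -1.1, -0.7]
grip_width: 0.0
```

```bash
python3 look.py l14; python3 shift.py; python3 est.py; python3 - <<'E'
from h import *
p=capture("top"); im=p["color"]; a=cv2.imread("pics/top0.png")
g=lambda x:cv2.cvtColor(x,cv2.COLOR_BGR2GRAY).astype(np.float32)
for nm,(x0,y0,x1,y1) in {"feedkey/right front":(325,270,380,325),"lcd":(292,262,330,292),"keypad all":(290,280,370,328),"whiteroll ref":(395,255,445,305),"cup ref":(380,175,440,230),"thermo":(236,308,266,342),"yellow":(195,255,235,295),"jar":(415,222,452,256),"pen":(450,210,490,285)}.items():
    w=cv2.createHanningWindow((x1-x0,y1-y0),cv2.CV_32F)
    print(nm,np.round(cv2.phaseCorrelate(g(a)[y0:y1,x0:x1],g(im)[y0:y1,x0:x1],w)[0],2))
th=1.745
for t in [(.103,-.0775,.086),(-.104,-.0775,.036),(-.104,.0775,.036)]: 
    u=proj(W(V,[t])[0],p); cv2.circle(im,tuple(np.round(u*8).astype(int)),12,(0,0,255),1,cv2.LINE_AA,3)
cv2.imwrite("pics/tf.png",cv2.resize(im[150:350,180:450],None,fx=2.9,fy=2.9))
E
```

```text
17.475 tip printer frame [-0.036  0.313  0.276] [-0.577 -0.102 -0.028] [ 0.586  0.24   1.688 -0.007  1.215 -1.165]
front-right 0.34 -0.68 0.95
rear-right-bottom 0.56 0.07 1.01
keypad 0.73 -0.63 0.95
cup(ref) 0.13 0.4 0.95
cover_edge [(array([326.784, 196.896]), 0.79)]
cover_hinge [(array([327.808, 239.616]), 0.62)]
label_printer [(array([285.184, 272.304]), 0.96)]
1.4 [[316.0, 200.4], [325.9, 226.8]]
1.5 [[319.5, 199.7], [329.5, 226.1]]
1.6 [[322.9, 199.4], [333.2, 225.7]]
1.7 [[326.3, 199.3], [336.9, 225.6]]
1.75 [[328.0, 199.4], [338.7, 225.7]]
feedkey/right front [-1.17 -0.2 ]
lcd [-1.06 -1.08]
keypad all [-1.27 -0.58]
whiteroll ref [-0.    0.05]
cup ref [ 0.02 -0.  ]
thermo [-0.    0.02]
yellow [ 0.01 -0.1 ]
jar [0.03 0.03]
pen [0.02 0.55]
```

View pics/tf.png

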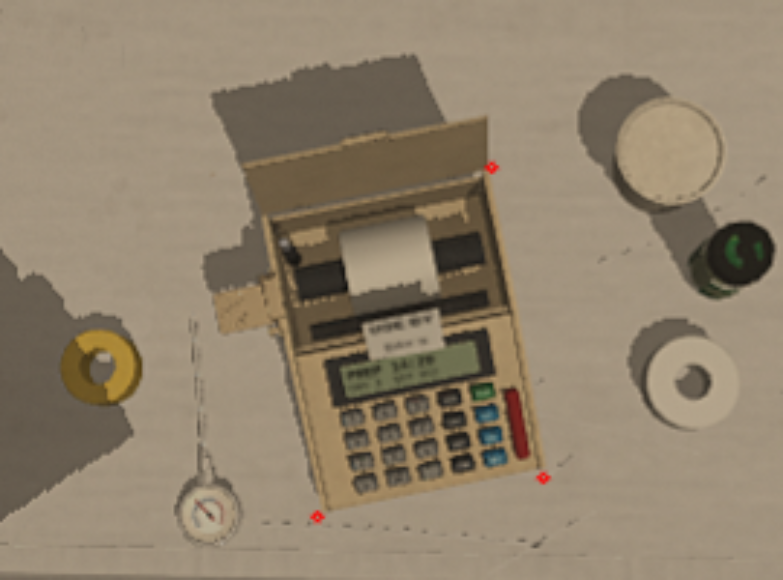

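View pics/e.png

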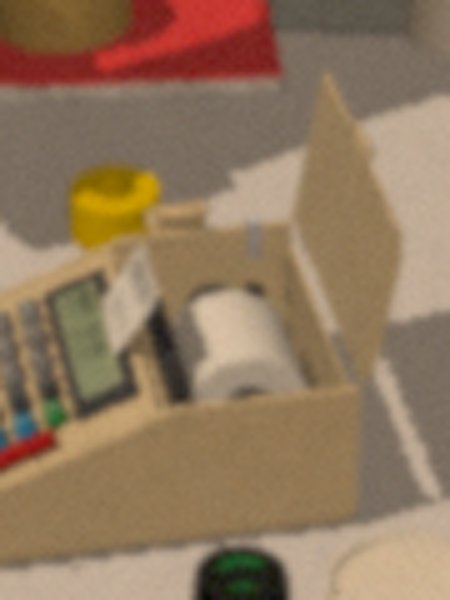

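```bash
python3 -c "
from rig import *
print(finish_job())"
```

```text
the job is handed in; nothing more can be done
None
```

The roll cover is fully open and stays there by itself, but the printer crept about 2–3 mm while I worked, which you had asked me to avoid. I handed the job in at about 18 s, with the arm well clear.

- **Release tab:** I pressed it with the shut fingertips at about 3 N, and the cover sprang up to roughly 0.4 rad.
- **Cover:** I pushed it back from under its front edge to about 1.7 rad or slightly more, where it met its stop. The force there jumped to about 8 N. After I backed off, both views showed it still open, leaning slightly back.
- **Printer moved:** The last top view puts the keypad about 1.2 pixels (some 2 mm) to the left and 0.5–1 pixel (1–2 mm) to the rear of where it began. It probably happened during the tab press (about 3 N sideways) and the push against the stop. I did not try to push it back.
- **Other checks:** The feed key was not touched. The rolls, cup, thermometer and jar show no movement. The pen's image patch read 0.55 pixel in one direction, but the arm never went near it.
- **Side view:** Its printer offsets did not change from step to step, but it is too coarse to confirm 2 mm.

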